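Set and lock the monitor stand's sliding leg

ROBOT

A 7-joint arm with a two-finger parallel gripper is mounted at the origin on the work surface. World frame = base frame: x ahead of the robot, y to its left, z up, the work surface at z = 0. Lengths are in m, angles in rad, forces in N, time in s.
With the tool pointing down it reaches from about 0.425 to 0.825 m from the base axis. Payload 3.6 kg.
Tool frame: the origin (TCP) lies between the finger pads; the fingertips stand 8 mm ahead of it and the grasp point (between the pads) lies 11 mm behind it; z points along the fingers, y is the line along which they close (so a half turn about z gives the same grasp; the last joint's range is limited). The gripper opens to 93 mm and grips with 3 to 60 N. Pads are 15 mm wide; open, the fingers measure 128 mm over their backs; the gripper's body (75 mm by 188 mm) begins 65 mm behind the grasp point.
Start: joints at [1.315, 0.615, -0.013, 1.423, 0.008, 1.103, -0.04], TCP at [0.147, -0.633, 0.227] pointing down, gripper open.
Joint ranges: [-3.12, 3.12], [-0.3, 2.06], [-1.34, 1.32], [0.26, 2.42], [-1.36, 4.5], [0.01, 1.98], [-2.84, 2.84]. Speed limits (rad/s): [2.79, 2.79, 3.14, 3.14, 3.14, 3.14, 3.14].

INTERFACE

Orientations are given as a rotation vector (axis times angle).
In Python, from bench import arm, imaging gives the robot as it stands. The module is installed in compiled form; this text tells all that it offers.
- The arm moves only by the shell command python3 -m handwheel 'ROWS' [FORCE]. ROWS is JSON, a list of rows, each a list of 5 numbers: the closure, from -1 (fully open) to 1 (shut), then the shift along the tool's x, y, z as a fraction of full scale, then the turn about the tool's z as a fraction of full scale. A call has exactly 8 rows; each row is the pose to reach, as a shift and turn from the pose commanded when the call began, along the tool's axes at that moment; what a row does not reach only later rows make up. Full scale, the value 1, is 150 mm for a shift and 60 degrees for a turn. A row lasts 1/12 s, in which the tool goes at most 41.7 mm and 7.16 degrees, less where a joint would pass 70% of its speed; a pose out of reach is approached as far as the arm can. A call with a number of a shift or a turn outside -1 to 1 is refused whole. A call with a gripper value outside its range is refused whole. The fingers move at their own pace and stop on an object; FORCE is the grip in N (left out, the last holds). Time passes only in rows, so rows that repeat a pose let the fingers close, or fill a call up. It gives the time, the measured TCP pose, the force, the opening and the grip force at its end, in the units of the state.
- arm.observe(): the state, without advancing time (a new reading comes with each control period).
- imaging.grab_frame(name): name is "scene" or "top"; returns (picture, depth): 480x640x3 uint8, red, green, blue; 480x640 float32, m along the optical axis (not along the pixel's ray), 0 where there is no reading.
- imaging.camera_model(name): a dict with "intrinsics" (3x3 intrinsics, pixels), "world_to_cam" (4x4, takes a point from world to camera coordinates). Camera axes: x right, y up, looking along -z (the intrinsics and any distortion apply to the point x, -y, -z); pixel columns grow to the right and rows downward; lengths in m; the calibration is good to about 2 mm. A picture is of the moment at which its call begins. camera_model takes no time and is no camera call.
- arm.hand_in(): hands the job in; it is judged then, once.
The state is a dict: "time": time; "q": joint angles; "qd": joint speeds; "tau": joint torques, N m; "eef_pos": TCP position; "ee_rot": TCP orientation; "contact_force": force on the tool from outside, world axes, zero at the start; "wrist_torque": the same for the moment, N m; "finger_gap": finger opening in m; "grasp_force": force on a finger pad.
Only numpy, scipy, OpenCV 4.12 (cv2) and the standard library are available. Lean on these libraries where they do the work, as an engineer would, in place of code of your own. Each camera call takes 0.05 s, during which the arm holds its last target. There are 200 camera calls.

TASK

The baby monitor's stand still has its loose cork transit spacer lying in the leg channel: lift it out and drop it into the plywood bin. Then take the sliding leg's upright tab and its open cam lever lightly between the fingers, draw the leg out against its weak spring until its pointer stands at the raised length mark with the lever still open, and, holding it there, squeeze the lever fully closed against the tab. Finish still holding tab and lever squeezed with the leg at the mark; do not let go, and leave the mark and the other things on the dresser where they are.

Things in the scene. Friction and masses are not known exactly. Their poses are not given: they have to be found in the camera images.
- stand: White monitor stand, fixed. Origin on the dresser below tab and lever when the leg is fully in; its +y is the way the leg is drawn out. Base unit 100 x 125 x 80 mm high at y -170 to -45 mm, with a thin 125 mm high antenna at x 38, y -155. Then an open channel to y 165: floor z 8, walls 18 mm high, 34 mm apart inside, 44 outside; end wall 30 mm high.
- leg (a joint): Draw-out of the leg, m: 0 fully in (where it starts) to 0.12 fully out. An aluminium bar in the channel under a head plate (50 x 36 mm, top at z 30 mm) that carries tab, lever and pointer, all centred at stand y = this reading. It moves only along the stand's y. A weak spring (2.5 to 4 N) draws it back in when let go.
- leg_index (a point): End of the leg's thin dark pointer, which sticks out in stand +x from the head plate: stand x 46 mm, y = the leg reading, z 25 mm.
- grip_tab (a point): Fixed upright aluminium tab on the leg, 8 mm thick (stand x), 26 mm wide (stand y), 46 mm high, top at z 76 mm. This point: middle of its outer face, stand x -16, y = leg reading, z 66 mm. Rigid across the channel. The rules call this tab leg_tab.
- lever (a joint): Grey cam lever facing the tab, hinged along stand y at stand x 12, z 32 mm, rad: 0 closed (upright) to 0.5 open (top leans out to +x); starts at 0.44 to 0.5, stays where left. Its bar yields at about 10 N: a grip up to 7 N on tab and bar holds the leg without closing it, 15 to 30 N closes it. The tab does not give: as it closes, the hand must move about 10 mm towards the tab (stand -x).
- thumb_bar (a point): Round grey bar (10 mm diameter, 26 mm long in stand y) at the top of the cam lever, 42 mm from its hinge; this point is the bar's middle. Outside width over tab and bar: about 53 mm with the lever open, 33 mm closed; bar centre at z 74 mm closed, 69 mm open.
- mark (a joint): Position of the length mark along the ruler, m, on the leg's scale: pointer and mark are level when the leg reads the same number. 0.074 to 0.114.
- mark_tip (a point): Middle of the inner face of the length mark: a small grey upright block (14 x 5 x 16 mm, stand x 47 to 61, z 14 to 30 mm) on the ruler ledge with dark ticks (14 mm high, stand x 22 to 64) beside the channel; axes as the stand's. Hard contact can shift it.
- spacer: Loose pressed-cork transit spacer block, 24 (own x) x 80 (own y) x 40 mm high, 50 g, lying along the channel floor ahead of the leg (top at z 48 mm, 30 mm above the channel walls); origin under its centre. While it is in the channel the leg cannot reach the mark.
- bin: Open plywood bin fixed to the dresser, left or right of the stand, 140 x 130 mm (own x, y), 65 mm high, walls and floor 5 mm; origin under its centre.
- bin_in (a point): Centre of the bin's inner floor.
- dish: Round white ceramic dish, 120 mm across, 35 mm high; origin under its centre. Bin and dish stand one to the left and one to the right of the stand. A bystander: leave it.
- case: Closed mint plastic pacifier case, 95 x 62 x 37 mm; origin under its centre. A bystander: leave it.
- baby_bottle: Glass baby bottle, 58 mm across, 128 mm high; origin under its centre. A bystander: leave it.
- ring_big: Wooden stacking ring, 76 mm across, 22 mm high; origin under its centre. A bystander: leave it.
- ring_small: Wooden stacking ring, 60 mm across, 22 mm high; origin under its centre. A bystander: leave it.
- cream_jar: White cream jar, 60 mm across, 50 mm high; origin under its centre. A bystander: leave it.
- brush: Small flat wooden hairbrush lying down, 160 mm long; origin under its middle. A bystander: leave it.
There are look-alikes about, which are no part of the job. There is more than one size of the spacer; the job needs the largest.

How it is judged:
On the way, in this order (a step that is already met when the one before it is completed fails the run):
1. the spacer lies in the bin, let go (x of spacer in the frame of bin_in between -0.065 and 0.065 m and y of spacer in the frame of bin_in between -0.06 and 0.06 m and z of spacer in the frame of bin_in below 0.058 m and contact force between the fingers and spacer below 0.05 N), for 0.2 s.
2. the fingers hold tab and lever with the pointer at the mark and the lever still open (y of leg_index in the frame of mark_tip between -0.006 and 0.006 m and contact force between the fingers and leg_tab above 1 N and contact force between the fingers and lever above 1 N and value of joint lever above 0.3 rad), for 0.2 s.
3. the lever is closed with the leg held at the mark (y of leg_index in the frame of mark_tip between -0.006 and 0.006 m and contact force between the fingers and leg_tab above 1 N and contact force between the fingers and lever above 1 N and value of joint lever below 0.08 rad), for 0.2 s.
At the end, for the whole second after the job is handed in: The spacer rests in the bin, below its rim; the leg's pointer is within 6 mm of the length mark; the cam lever is closed (below 0.08 rad); the fingers still press on both tab and thumb bar (over 1 N each) and the leg is still (all of step 1 and all of step 3 and velocity of joint leg between -0.01 and 0.01 m/s and linear speed of spacer below 0.02 m/s); the arm keeps its last pose, push and grip.
It fails at once if a bystander is moved by more than 30 mm (distance of any of dish, case, baby_bottle, ring_big, ring_small, cream_jar, brush from where it was at the start of the episode above 0.03 m).
It fails at once if the length mark is shifted by more than 4 mm (distance of mark_tip from where it was at the start of the episode above 0.004 m).
It also fails if it takes over 59 s, if anything falls off the work surface, if the arm or the gripper's body presses on something with over 40 N, if the wrist force passes 120 N, or if a joint passes its speed limit or range.

## Working session

There is one attempt and no reset: what is moved stays moved. The work goes in short steps, Python scripts to look and compute and a shell command to move; the robot and the scene stay as the last step left them, time stands still between calls to the robot, and variables do not carry over. Pictures are saved under pics/ and viewed, at most 10 in all, crops included, and the job is handed in when it is done.

```bash
mkdir -p pics; cat > h.py <<'E'
import numpy as np,cv2
from bench import arm,imaging
def grab(n,save=None):
    im,d=imaging.grab_frame(n)
    if save: cv2.imwrite('pics/'+save,im[:,:,::-1])
    return im,d,imaging.camera_model(n)
def cloud(d,m):
    K=np.array(m['intrinsics']);T=np.linalg.inv(np.array(m['world_to_cam']))
    v,u=np.mgrid[:d.shape[0],:d.shape[1]]
    x=(u-K[0,2])/K[0,0]*d;y=(v-K[1,2])/K[1,1]*d
    P=np.stack([x,-y,-d],-1)
    return P@T[:3,:3].T+T[:3,3]
E
python3 - <<'E'
from h import *
for n in('scene','top'):
    im,d,m=grab(n,n+'0.png'); np.savez('pics/'+n+'0.npz',im=im,d=d,P=cloud(d,m)); print({k:(np.round(v,4).tolist() if k!='x' else v) for k,v in m.items()})
s=arm.observe();print(s)
E
```

```text
{'intrinsics': [[487.3791, 0.0, 317.6339], [0.0, 487.3791, 239.2403], [0.0, 0.0, 1.0]], 'world_to_cam': [[-0.7744, 0.6326, -0.0131, 0.4154], [-0.3343, -0.3915, 0.8573, 0.1075], [0.5372, 0.6682, 0.5147, -1.5079], [0.0, 0.0, 0.0, 1.0]]}
{'intrinsics': [[521.9167, 0.0, 316.6297], [0.0, 521.9167, 233.9153], [0.0, 0.0, 1.0]], 'world_to_cam': [[0.0039, -1.0, 0.0086, -0.0151], [0.9811, 0.0055, 0.1933, -0.5487], [-0.1933, 0.0076, 0.9811, -1.1828], [0.0, 0.0, 0.0, 1.0]]}
{'time': 0.1, 'q': array([ 1.31550427,  0.61584982, -0.01263066,  1.42468658,  0.00809646,
        1.10342707, -0.04039725]), 'qd': array([ 0.00109173, -0.00180665,  0.0011769 , -0.00506529,  0.00013715,
        0.00074045, -0.00084722]), 'tau': array([ 1.53878351e-03, -4.60043550e+01,  2.10323646e-01, -1.66242743e+01,
       -6.11004909e-02,  1.69848267e-02,  1.14550849e-04]), 'eef_pos': array([ 0.14728653, -0.63239352,  0.22559649]), 'ee_rot': array([-3.11875628e+00, -3.58460763e-01,  4.43134921e-04]), 'contact_force': array([0.07992812, 0.05715999, 0.46426272]), 'wrist_torque': array([ 0.04516641, -0.00378366, -0.02086876]), 'grasp_force': 0.0, 'finger_gap': 0.09291768163949149}
```

View pics/scene0.png

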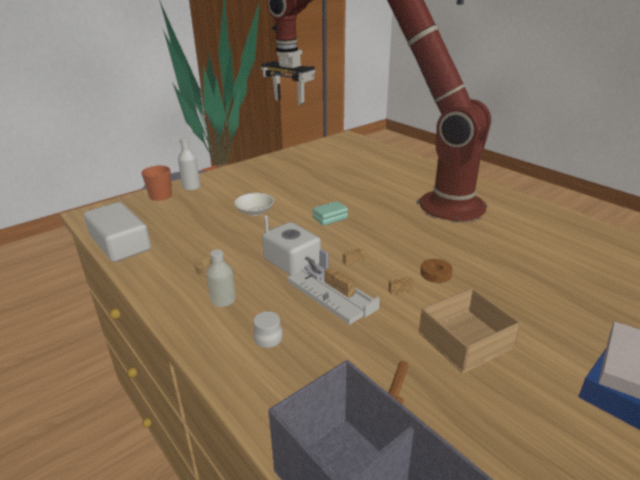

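View pics/top0.png

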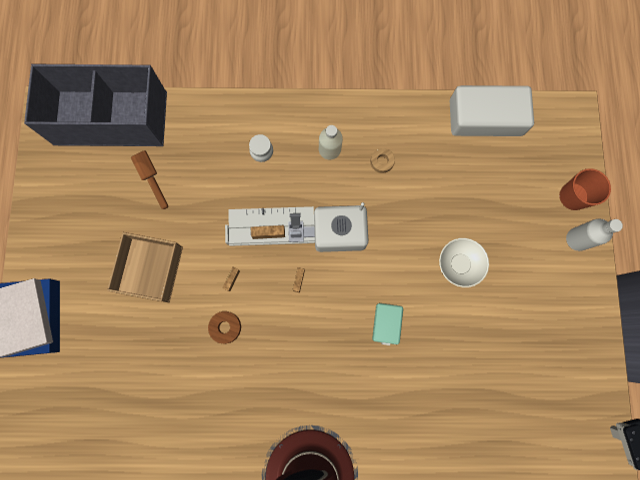

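The bin is at top px (146,268), the stand base at (341,228), and its channel runs left to (227,228). The cork block lies in the channel at (267,231), and two smaller ones lie outside at (231,279) and (299,280). The mark is around (263,211), and the dish (464,262) and other bystanders are clear of the stand. Next I measure.

```bash
python3 - <<'E'
from h import *
z=np.load('pics/top0.npz');im,P=z['im'],z['P']
Z=P[...,2];v,u=np.mgrid[:480,:640]
def rect(n,m,show=1):
    p=P[m][:,:2].astype(np.float32);r=cv2.minAreaRect(p*1000);print(n,len(p),np.round(r[0],1),np.round(r[1],1),round(r[2],2),'z',np.median(Z[m]).round(4));return r
box=lambda a,b,c,d:(u>=a)&(u<c)&(v>=b)&(v<d)
rect('base',box(300,195,380,260)&(abs(Z-.08)<.005))
ok=box(215,195,320,250)
hsv=cv2.cvtColor(im,cv2.COLOR_RGB2HSV)
rect('cork',ok&(abs(Z-.048)<.006)&(hsv[...,1]>80))
rect('bin',box(100,225,190,310)&(abs(Z-.065)<.006))
rect('endwall',box(215,195,240,250)&(abs(Z-.03)<.004))
rect('headplate',box(275,195,320,250)&(abs(Z-.03)<.003))
rect('tabtop',box(275,195,320,250)&(abs(Z-.076)<.004))
rect('lev',box(275,195,320,250)&(Z>.055)&(Z<.085))
rect('mark',box(240,200,285,222)&(Z>.024)&(Z<.036))
c=im[190:265,215:375];cv2.imwrite('pics/c0.png',cv2.resize(c[:,:,::-1],None,fx=5,fy=5,interpolation=cv2.INTER_CUBIC))
E
```

```text
base 1744 [565.  -68.8] [ 93.7 120.6] 0.46 z 0.0787
cork 295 [558.1 105.8] [22.9 76.9] 3.05 z 0.0468
bin 534 [470.4 393.2] [132.7 139.9] 79.24 z 0.0631
endwall 44 [555.8 206. ] [42.5  5.7] 2.13 z 0.0286
headplate 140 [556.6  23.9] [95.1 55.8] 73.36 z 0.0293
tabtop 209 [565.1  16.2] [93.4 68. ] 0.16 z 0.0755
lev 338 [563.9  17.3] [98.7 70.6] 0.32 z 0.0738
mark 11 [611.7 119.4] [ 3.  11.7] 89.87 z 0.0285
```

View pics/c0.png

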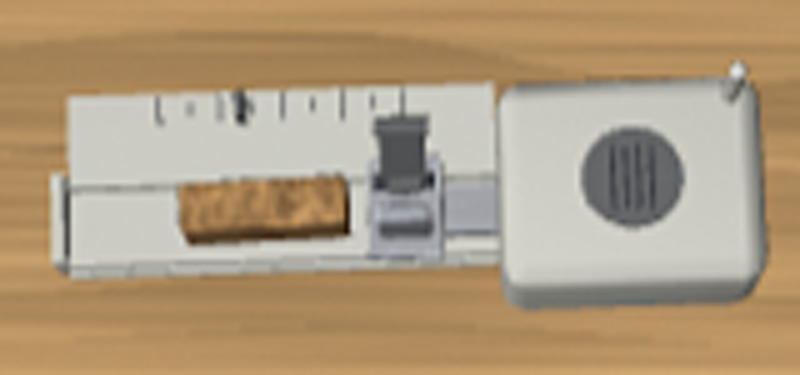

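```bash
cat >> h.py <<'E'
from scipy.spatial.transform import Rotation as Ro
def plan(x,y,z,yaw):
    "tool-frame fractions to bring TCP to x,y,z, tool x at yaw deg"
    s=arm.observe();R=Ro.from_rotvec(s['ee_rot']).as_matrix();p=s['eef_pos']
    d=R.T@(np.array([x,y,z])-p)/.15
    y0=np.degrees(np.arctan2(R[1,0],R[0,0]));t=-((yaw-y0+180)%360-180)/60
    print('t',s['time'],'pos',p.round(4),'yaw',y0.round(2),'tilt',R[:,2].round(3),'gap',s['finger_gap'].__round__(4),'F',s['contact_force'].round(1),s['grasp_force'],'->',d.round(3),'turn',round(t,3))
E
python3 -m handwheel '[[-1,0.15,-0.2,0,-0.1],[-1,0.3,-0.4,0,-0.2],[-1,0.45,-0.6,0,-0.3],[-1,0.6,-0.8,0,-0.4],[-1,0.7,-0.9,0,-0.5],[-1,0.8,-1,0,-0.6],[-1,0.8,-1,0,-0.6],[-1,0.8,-1,0,-0.6]]' 20
python3 -m handwheel '[[-1,0.2,0,0,-0.1],[-1,0.4,0,0,-0.2],[-1,0.6,0.05,0,-0.3],[-1,0.8,0.1,0,-0.4],[-1,0.9,0.2,0,-0.5],[-1,1,0.2,0,-0.6],[-1,1,0.2,0,-0.6],[-1,1,0.2,0,-0.6]]'
python3 -c "from h import *;plan(.558,.106,.227,92.5)"
```

```text
time: 0.77
eef_pos: [0.2307, -0.4591, 0.2267]
ee_rot: [-2.857, -1.306, -0.0]
contact_force: [0.3, -0.5, 0.8]
finger_gap: 0.0927
grasp_force: 0.0
time: 1.43
eef_pos: [0.3505, -0.3671, 0.2262]
ee_rot: [-2.318, -2.119, 0.001]
contact_force: [-1.0, -0.3, -0.3]
finger_gap: 0.0928
grasp_force: 0.0
t 1.4333 pos [ 0.3505 -0.3671  0.2262] yaw 84.85 tilt [-0.001  0.    -1.   ] gap 0.0928 F [-1.  -0.3 -0.3] 0.0 -> [ 3.265  1.095 -0.006] turn -0.127
```

```bash
python3 -m handwheel '[[-1,0.15,0.15,0,-0.02],[-1,0.3,0.3,0,-0.04],[-1,0.45,0.45,0,-0.06],[-1,0.6,0.6,0,-0.08],[-1,0.75,0.75,0,-0.1],[-1,0.9,0.9,0,-0.12],[-1,1,1,0,-0.127],[-1,1,1,0,-0.127]]' >/dev/null
python3 -m handwheel '[[-1,0.2,0.02,0,0],[-1,0.4,0.05,0,0],[-1,0.6,0.1,0,0],[-1,0.7,0.15,0,0],[-1,0.8,0.2,0,0],[-1,0.9,0.3,0,0],[-1,1,0.3,0,0],[-1,1,0.3,0,0]]' >/dev/null
python3 -c "from h import *;plan(.558,.106,.227,92.5)"
```

```text
t 2.7667 pos [ 0.5509 -0.0764  0.2265] yaw 92.68 tilt [-0.001  0.001 -1.   ] gap 0.0928 F [-0.3 -0.3 -1.1] 0.0 -> [ 1.212  0.104 -0.002] turn 0.003
```

```bash
python3 - <<'E'
from h import *
z=np.load('pics/top0.npz');im,P=z['im'],z['P'];Z=P[...,2]
v,u=np.mgrid[:480,:640]
g=im.mean(2)
w=(u>=285)&(u<=305)
print('heights'); print((Z[210:246:1,288:304:2]*1000).astype(int))
# edges of end wall / base / rails from pixels
for vv in (228,232,236): 
  print([(uu,tuple((P[vv,uu]*1000).astype(int))) for uu in (*range(223,232),*range(312,318),*range(364,370))])
z=np.load('pics/scene0.npz');P2,im2=z['P'],z['im']
cv2.imwrite('pics/s0c.png',cv2.resize(im2[205:325,255:385,::-1],None,fx=5,fy=5,interpolation=cv2.INTER_CUBIC))
E
```

```text
heights
[[14 12 11 14 13 14 15 10]
 [11 13  8 15 12 13 12 12]
 [11 10  8 10 13 10 15 14]
 [15 70 68 69 73 72 67  9]
 [18 74 72 72 74 75 73 11]
 [10 70 73 74 78 72 70  8]
 [11 72 66 71 64 71 67 10]
 [11 12 60 67 62 58 16 11]
 [12 10 56 59 59 61 11 14]
 [12 10 58 59 57 53 11 11]
 [13 12 55 53 56 54 12 13]
 [28 26 50 48 47 46 28 28]
 [27 28 44 43 43 50 26 30]
 [31 28 43 38 41 42 30 28]
 [28 32 43 41 39 39 34 28]
 [23 35 35 36 33 36 34 27]
 [30 36 32 37 34 32 33 27]
 [27 34 34 39 35 32 29 29]
 [27 30 27 26 28 30 29 28]
 [28 27 31 29 26 28 23 28]
 [ 7 28 34 31 25 71 31 26]
 [ 8 75 78 75 73 78 74 31]
 [ 7 76 72 76 75 77 68 25]
 [ 4 72 73 75 75 68 73 28]
 [ 7 62 65 66 62 63 65 29]
 [ 4 48 54 54 53 53 56 32]
 [ 1 32 46 43 41 38 36 29]
 [ 7 25 32 24 27 26 28 28]
 [ 8 29 26 28 28 26 29 29]
 [16 27 29 27 31 28 33 28]
 [13 28 27 27 24 31 28 31]
 [10 30 28 26 22 19 19  3]
 [ 7  6  6  8  8  8  5  3]
 [-2 -3  0 -4 -1 -2  0  0]
 [ 1 -2  4 -1 -5  0 -1 -5]
 [-3 -1  4  0 -4 -1 -4 -1]]
[(223, (np.int64(573), np.int64(219), np.int64(-3))), (224, (np.int64(572), np.int64(216), np.int64(0))), (225, (np.int
[... 2513 characters left out ...]
int64(7))), (231, (np.int64(552), np.int64(197), np.int64(4))), (312, (np.int64(551), np.int64(-1), np.int64(13))), (313, (np.int64(551), np.int64(-3), np.int64(12))), (314, (np.int64(551), np.int64(-6), np.int64(10))), (315, (np.int64(540), np.int64(-8), np.int64(69))), (316, (np.int64(538), np.int64(-10), np.int64(78))), (317, (np.int64(539), np.int64(-13), np.int64(75))), (364, (np.int64(538), np.int64(-121), np.int64(82))), (365, (np.int64(539), np.int64(-124), np.int64(80))), (366, (np.int64(540), np.int64(-127), np.int64(75))), (367, (np.int64(540), np.int64(-129), np.int64(73))), (368, (np.int64(555), np.int64(-140), np.int64(-3))), (369, (np.int64(554), np.int64(-142), np.int64(0)))]
```

```bash
python3 -m handwheel '[[-0.1,0.2,0.02,0.1,0],[-0.1,0.4,0.04,0.2,0],[-0.1,0.6,0.06,0.3,0],[-0.1,0.8,0.08,0.4,0],[-0.1,1,0.1,0.5,0],[-0.1,1,0.1,0.6,0],[-0.1,1,0.1,0.6,0],[-0.1,1,0.1,0.6,0]]'
python3 -c "from h import *;plan(.559,.106,.031,92.3)"
python3 - <<'E'
from h import *
z=np.load('pics/top0.npz');P=z['P'];Z=P[...,2]
v,u=np.mgrid[:480,:640]
b=(u>=287)&(u<=304)
t=b&(v>=231)&(v<=234)&(Z>.068); l=b&(v>=212)&(v<=216)&(Z>.06)
for m in(t,l):
  q=P[m]*1000;print(np.median(q,0).round(1),q.min(0).round(1),q.max(0).round(1))
E
```

```text
time: 3.43
eef_pos: [0.5587, 0.0694, 0.1359]
ee_rot: [2.173, 2.268, -0.006]
contact_force: [0.2, -0.4, 0.3]
finger_gap: 0.0516
grasp_force: 0.0
t 3.4333 pos [0.5587 0.0694 0.1359] yaw 92.46 tilt [-0.002 -0.003 -1.   ] gap 0.0516 F [ 0.2 -0.4  0.3] 0.0 -> [0.246 0.014 0.699] turn 0.003
[548.6  38.1  74.7] [545.1  26.4  68.3] [551.5  49.7  78.9]
[591.7  38.7  71.9] [587.3  26.9  64.7] [596.   52.8  78.2]
```

```bash
python3 -m handwheel '[[-0.1,0.1,0.01,0,0],[-0.1,0.2,0.01,0.1,0],[-0.1,0.246,0.01,0.25,0],[-0.1,0.246,0.01,0.4,0],[-0.1,0.246,0.01,0.55,0],[-0.1,0.246,0.01,0.65,0],[-0.1,0.246,0.01,0.7,0],[-0.1,0.246,0.01,0.7,0]]' 15
python3 -m handwheel '[[1,0,0,0,0],[1,0,0,0,0],[1,0,0,0,0],[1,0,0,0,0],[1,0,0,0,0],[1,0,0,0,0],[1,0,0,0,0],[1,0,0,0,0]]' 15
```

```text
time: 4.1
eef_pos: [0.5589, 0.107, 0.031]
ee_rot: [2.172, 2.269, -0.004]
contact_force: [-0.0, 0.0, 0.1]
finger_gap: 0.051
grasp_force: 0.0
time: 4.77
eef_pos: [0.5591, 0.1102, 0.0325]
ee_rot: [2.167, 2.273, 0.001]
contact_force: [-0.6, -0.4, 5.7]
finger_gap: 0.0237
grasp_force: 15.0
```

```bash
python3 -m handwheel '[[1,0,0,-0.05,0],[1,0,0,-0.15,0],[1,0,0,-0.25,0],[1,0,0,-0.4,0],[1,0,0,-0.55,0],[1,0,0,-0.7,0],[1,0,0,-0.8,0],[1,0,0,-0.8,0]]'
python3 -c "from h import *;plan(.470,.393,.15,92.3);grab('top','t1.png')"
```

```text
time: 5.43
eef_pos: [0.5608, 0.1111, 0.1552]
ee_rot: [2.165, 2.271, 0.01]
contact_force: [0.0, 0.7, 0.4]
finger_gap: 0.0238
grasp_force: 15.0
t 5.4333 pos [0.5608 0.1111 0.1552] yaw 92.73 tilt [ 0.007  0.002 -1.   ] gap 0.0238 F [0.  0.7 0.4] 14.998753666877747 -> [ 1.906 -0.515  0.034] turn 0.007
```

View pics/t1.png

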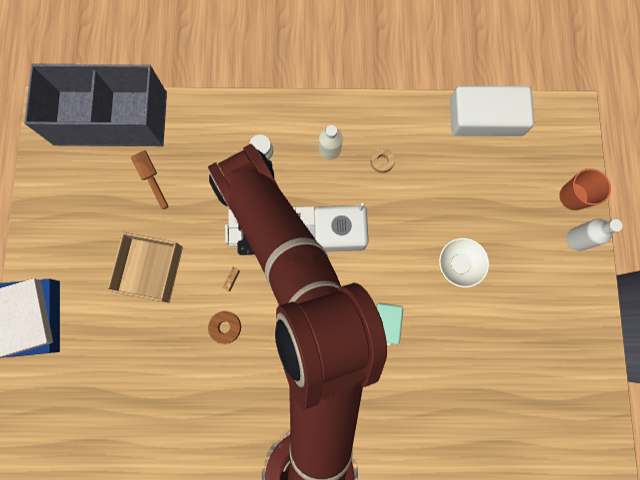

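The arm hides the gripper from the top view. The gap of 23.8 mm shows the block is held, so I move to the bin at px (146,268).

```bash
python3 -m handwheel '[[1,0.15,-0.05,0,0],[1,0.3,-0.1,0,0],[1,0.45,-0.15,0,0],[1,0.6,-0.2,0,0],[1,0.75,-0.25,0,0],[1,0.9,-0.25,0,0],[1,1,-0.25,0,0],[1,1,-0.25,0,0]]' >/dev/null
python3 -m handwheel '[[1,0.15,-0.05,0,0],[1,0.3,-0.1,0,0],[1,0.45,-0.15,0,0],[1,0.6,-0.2,0,0],[1,0.75,-0.25,0,0],[1,0.85,-0.25,0,0],[1,0.9,-0.26,0,0],[1,0.9,-0.26,0,0]]'
python3 -c "from h import *;plan(.470,.393,.055,92.3)"
```

```text
time: 6.82
eef_pos: [0.4679, 0.3917, 0.1506]
ee_rot: [-2.165, -2.275, 0.003]
contact_force: [1.0, -0.4, 0.4]
finger_gap: 0.0239
grasp_force: 15.0
t 6.8167 pos [0.4679 0.3917 0.1506] yaw 92.84 tilt [-0.002 -0.001 -1.   ] gap 0.0239 F [ 1.  -0.4  0.4] 14.998984783887863 -> [0.009 0.016 0.637] turn 0.009
```

```bash
python3 -m handwheel '[[1,0,0,0.1,0],[1,0,0,0.2,0],[1,0,0,0.35,0],[1,0,0,0.5,0],[1,0,0,0.6,0],[1,0,0,0.7,0],[1,0,0,0.72,0],[1,0,0,0.72,0]]'
python3 -m handwheel '[[0,0,0,0,0],[0,0,0,0,0],[0,0,0,0,0],[0,0,0,0,0],[0,0,0,0,0],[0,0,0,0,0],[0,0,0,-0.2,0],[0,0,0,-0.4,0]]'
python3 -m handwheel '[[0,0,0,-0.2,0],[0,0,0,-0.4,0],[0,0,0,-0.6,0],[0,-0.2,0,-0.7,0],[0,-0.4,0.1,-0.7,0],[0,-0.6,0.2,-0.7,0],[0,-0.8,0.25,-0.7,0],[0,-1,0.25,-0.7,0]]'
python3 -c "
from h import *
im,d,m=grab('top','t2.png');plan(.5606+.01,.0385,.18,92.3)
P=cloud(d,m);np.savez('pics/t2.npz',im=im,d=d,P=P)
im,d,m=grab('scene','s2.png')"
```

```text
time: 7.48
eef_pos: [0.4691, 0.3883, 0.0422]
ee_rot: [2.17, 2.27, -0.006]
contact_force: [1.2, -0.3, -1.7]
finger_gap: 0.024
grasp_force: 15.0
time: 8.15
eef_pos: [0.4676, 0.39, 0.1027]
ee_rot: [-2.167, -2.274, 0.008]
contact_force: [0.5, -0.2, -0.3]
finger_gap: 0.0465
grasp_force: 0.0
time: 8.82
eef_pos: [0.5152, 0.2411, 0.2088]
ee_rot: [2.169, 2.271, 0.002]
contact_force: [0.4, -0.2, -0.6]
finger_gap: 0.0466
grasp_force: 0.0
t 8.8667 pos [0.5158 0.2324 0.2082] yaw 92.12 tilt [ 0.    -0.009 -1.   ] gap 0.0465 F [-0.7 -5.7 -1.5] 0.0 -> [-1.304  0.317  0.2  ] turn -0.003
```

View pics/s2.png

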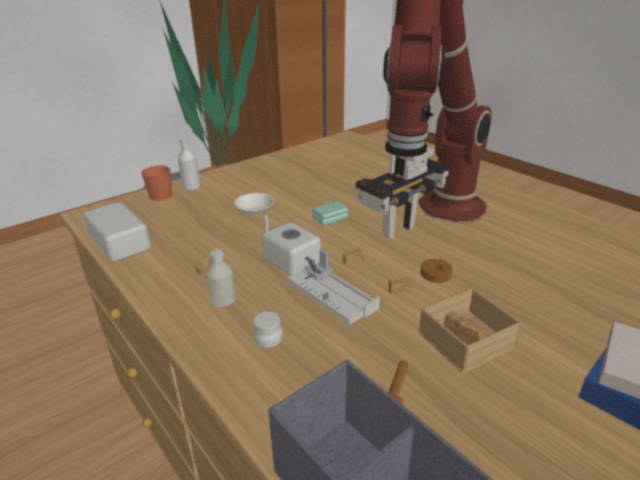

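The spacer lies in the bin, scene px (465,322), and the channel is empty. Lever and tab are at (318,266), and the mark is at about (325,296).

```bash
python3 -m handwheel '[[-1,-0.2,0,0,0],[-1,-0.4,0.1,0,0],[-1,-0.6,0.2,0,0],[-1,-0.7,0.25,0,0],[-1,-0.8,0.3,0,0],[-1,-0.9,0.32,0,0],[-1,-1,0.32,0.1,0],[-1,-1,0.32,0.1,0]]'
python3 - <<'E'
from h import *
plan(.571,.0385,.060,92)
z=np.load('pics/t2.npz');im,P=z['im'],z['P'];Z=P[...,2]
g=cv2.cvtColor(im,cv2.COLOR_RGB2GRAY).astype(int)
print(g[204:220,240:285:1])
E
```

```text
time: 9.58
eef_pos: [0.5677, 0.0916, 0.1915]
ee_rot: [-2.173, -2.268, 0.009]
contact_force: [-0.4, -0.7, -0.0]
finger_gap: 0.092
grasp_force: 0.0
t 9.5833 pos [0.5677 0.0916 0.1915] yaw 92.47 tilt [-0.004 -0.004 -1.   ] gap 0.092 F [-0.4 -0.7 -0. ] 0.0 -> [-0.352  0.011  0.878] turn 0.008
[[159 159 159 159 159 158 158 159 157 158 159 158 158 158 159 159 158 159
  158 158 160 159 159 160 160 159 160 160 159 160 159 160 159 160 160 159
  160 160 160 161 160 161 160 160 161]
 [160 160 160 160 160 160 160 160 160 159 160 159 160 161 160 159 159 159
  159 159 160 160 160 160 160 159 160 159 159 160 158 159 159 159 158 158
  159 158 158 158 158 157 158 158 158]
 [163 161 162 161 161 161 161 161 162 161 160 161 161 159 159 160 159 158
  159 159 159 158 160 159 159 157 156 155 154 154 154 153 152 151 151 152
  150 150 151 149 149 149 149 150 148]
 [165 164 163 162 162 163 163 163 163 163 161 160 161 160 159 159 160 159
  159 159 160 162 145 139 157 157 168 169 168 168 169 169 168 179 181 180
  180 180 180 180 179 192 195 168 191]
 [173 173 185 186 186 186 187 186 186 185 185 196 199 198 198 
[... 1482 characters left out ...]
8 227 228 228 228 228 228
  227 228 227 228 229 230 229 228 228 227 228 227 227 228 228 227 227 228
  228 227 228 228 228 227 228 228 228]
 [228 228 228 227 227 228 228 227 228 228 228 228 227 228 228 227 228 228
  228 227 228 227 228 228 228 228 227 228 228 228 228 227 227 228 227 228
  228 228 228 228 227 228 228 228 227]
 [228 228 227 227 228 228 227 227 227 227 228 227 228 228 227 227 228 227
  227 227 227 228 228 227 228 228 228 228 227 227 228 227 228 227 228 228
  228 228 227 228 227 227 228 228 227]
 [227 228 227 227 227 228 228 227 228 228 228 228 228 227 227 228 227 227
  227 227 228 227 227 228 228 227 228 228 228 227 227 228 228 228 227 227
  228 227 227 228 228 227 227 228 228]]
```

```bash
python3 -m handwheel '[[-1,-0.12,0.01,0.1,0.01],[-1,-0.24,0.01,0.2,0.01],[-1,-0.352,0.01,0.3,0.01],[-1,-0.352,0.01,0.4,0.01],[-1,-0.352,0.01,0.55,0.01],[-1,-0.352,0.01,0.7,0.01],[-1,-0.352,0.01,0.82,0.01],[-1,-0.352,0.01,0.875,0.01]]' 6
python3 -m handwheel '[[-0.1,0,0,0,0],[-0.1,0,0,0,0],[-0.1,0,0,0,0],[-0.1,0,0,0,0],[-0.1,0,0,0,0],[-0.1,0,0,0,0],[-0.1,0,0,0,0],[-0.1,0,0,0,0]]' 6
python3 -c "from h import *;plan(.571,.0385,.060,92);print(arm.observe()['grasp_force'])"
```

```text
time: 10.25
eef_pos: [0.571, 0.0447, 0.0605]
ee_rot: [-2.175, -2.262, 0.003]
contact_force: [-0.2, 0.5, -0.3]
finger_gap: 0.093
grasp_force: 0.0
time: 10.92
eef_pos: [0.5699, 0.0428, 0.0624]
ee_rot: [-2.177, -2.26, 0.007]
contact_force: [-6.2, -0.0, 4.1]
finger_gap: 0.0515
grasp_force: 2.8
t 10.9167 pos [0.5699 0.0428 0.0624] yaw 92.14 tilt [-0.005 -0.001 -1.   ] gap 0.0515 F [-6.2 -0.   4.1] 2.7645134925842285 -> [-0.029  0.006  0.016] turn 0.002
2.7645134925842285
```

```bash
python3 -m handwheel '[[1,0,-0.005,0,0],[1,0,-0.01,0,0],[1,0,-0.01,0,0],[1,0,-0.01,0,0],[1,0,-0.01,0,0],[1,0,-0.01,0,0],[1,0,-0.01,0,0],[1,0,-0.01,0,0]]' 6
python3 -c "
from h import *;plan(.571,.0385,.060,92)
im,d,m=grab('scene');cv2.imwrite('pics/s3.png',cv2.resize(im[200:330,230:400,::-1],None,fx=4.5,fy=4.5,interpolation=cv2.INTER_CUBIC))"
```

```text
time: 11.58
eef_pos: [0.5699, 0.0427, 0.0624]
ee_rot: [-2.179, -2.261, 0.003]
contact_force: [-5.5, -0.1, 5.3]
finger_gap: 0.0514
grasp_force: 6.0
t 11.5833 pos [0.5699 0.0427 0.0624] yaw 92.13 tilt [-0.002 -0.001 -1.   ] gap 0.0514 F [-5.5 -0.1  5.3] 6.000634878873825 -> [-0.029  0.007  0.016] turn 0.002
```

View pics/s3.png

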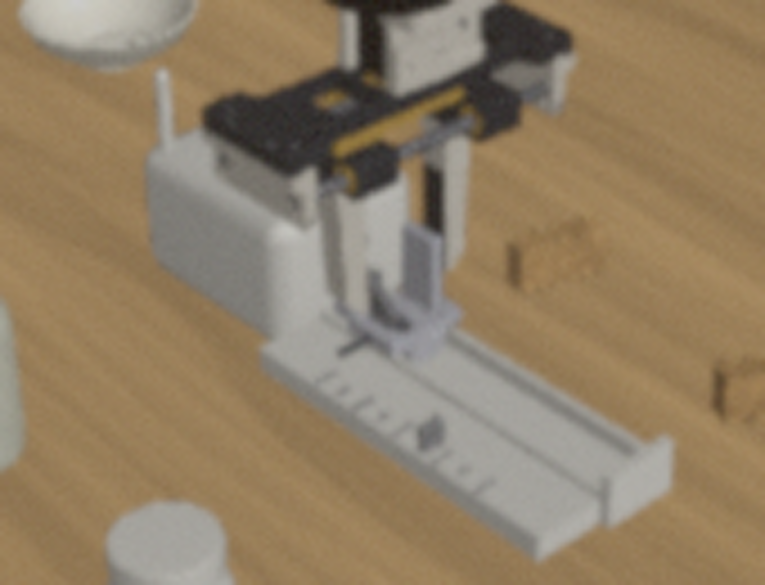

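```bash
python3 -m handwheel '[[1,0,-0.01,-0.005,0],[1,0,-0.01,-0.01,0],[1,0,-0.01,-0.01,0],[1,0,-0.01,-0.01,0],[1,0,-0.01,-0.01,0],[1,0,-0.01,-0.01,0],[1,0,-0.01,-0.01,0],[1,0,-0.01,-0.01,0]]' 6.5
python3 -c "
from h import *;plan(.571,.0385,.060,92)"
```

```text
time: 12.3
eef_pos: [0.5698, 0.0427, 0.0637]
ee_rot: [2.18, 2.262, 0.0]
contact_force: [0.8, 0.1, -11.0]
finger_gap: 0.0514
grasp_force: 6.5
t 12.3 pos [0.5698 0.0427 0.0637] yaw 92.12 tilt [ 0.  0. -1.] gap 0.0514 F [  0.8   0.1 -11. ] 6.496093198657036 -> [-0.028  0.007  0.025] turn 0.002
```

```bash
python3 -m handwheel '[[1,0,0,0.005,0],[1,0.03,0,0.005,0],[1,0.06,0,0.005,0],[1,0.09,0,0.005,0],[1,0.12,0,0.005,0],[1,0.15,0,0.005,0],[1,0.15,0,0.005,0],[1,0.15,0,0.005,0]]' 6.5
python3 -c "
from h import *;plan(.571,.0385,.060,92)"
```

```text
time: 12.97
eef_pos: [0.5688, 0.0667, 0.0637]
ee_rot: [-2.179, -2.263, -0.002]
contact_force: [-0.3, -1.7, -1.7]
finger_gap: 0.0515
grasp_force: 6.5
t 12.9667 pos [0.5688 0.0667 0.0637] yaw 92.18 tilt [ 0.001  0.001 -1.   ] gap 0.0515 F [-0.3 -1.7 -1.7] 6.497470736503601 -> [-0.188  0.008  0.024] turn 0.003
```

```bash
python3 -m handwheel '[[1,0.05,0,0,0],[1,0.1,0,0,0],[1,0.15,0,0,0],[1,0.2,0,0,0],[1,0.25,0,0,0],[1,0.3,0,0,0],[1,0.34,0,0,0],[1,0.34,0,0,0]]' 6.5
python3 -c "
from h import *;plan(.571,.0385,.060,92)
im,d,m=grab('scene');np.savez('pics/s4.npz',im=im,d=d,P=cloud(d,m));cv2.imwrite('pics/s4.png',cv2.resize(im[240:330,270:390,::-1],None,fx=6,fy=6,interpolation=cv2.INTER_CUBIC))"
```

```text
time: 13.63
eef_pos: [0.5667, 0.1192, 0.0636]
ee_rot: [-2.176, -2.264, -0.004]
contact_force: [-0.8, -1.7, 3.5]
finger_gap: 0.0513
grasp_force: 6.5
t 13.6333 pos [0.5667 0.1192 0.0636] yaw 92.26 tilt [ 0.001  0.002 -1.   ] gap 0.0513 F [-0.8 -1.7  3.5] 6.497488617897034 -> [-0.539  0.008  0.023] turn 0.004
```

View pics/s4.png

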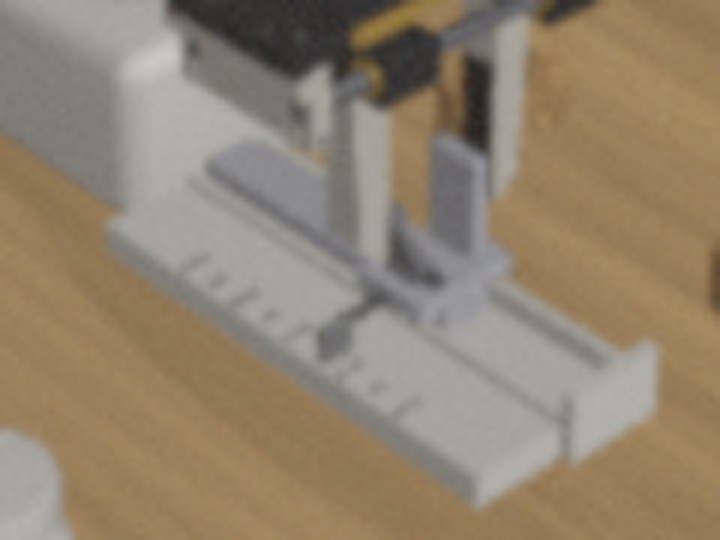

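```bash
python3 - <<'E'
from h import *
m=imaging.camera_model('scene');K=np.array(m['intrinsics']);T=np.array(m['world_to_cam'])
a=np.radians(1.9);o=np.array([.5606,.0384,0]);R=np.array([[np.cos(a),-np.sin(a),0],[np.sin(a),np.cos(a),0],[0,0,1]])
def pr(*s):
    c=T[:3,:3]@(o+R@np.array(s))+T[:3,3];return (np.array([K[0,0]*c[0]/-c[2]+K[0,2],K[1,1]*-c[1]/-c[2]+K[1,2]])-[270,240])*6
im=np.load('pics/s4.npz')['im']
b=cv2.resize(im[240:330,270:390,::-1],None,fx=6,fy=6,interpolation=cv2.INTER_CUBIC)
def ln(pts,c):
    cv2.polylines(b,[np.array(pts).round().astype(int)],True,c,1)
L=.0765;M=.079
ln([pr(.025,L,.025),pr(.046,L,.025)],(0,0,255))
for z in(.014,.030): ln([pr(x,M+dy,z) for x,dy in((.047,-.0025),(.061,-.0025),(.061,.0025),(.047,.0025))],(0,160,0))
ln([pr(x,y,.03) for x,y in((-.022,.160),(.022,.160),(.022,.165),(-.022,.165))],(255,0,0))
ln([pr(x,L+y,.03) for x,y in((-.025,-.018),(.025,-.018),(.025,.018),(-.025,.018))],(255,0,255))
ln([pr(x,L+y,.076) for x,y in((-.016,-.013),(-.008,-.013),(-.008,.013),(-.016,.013))],(255,0,255))
print(pr(.054,M,.022),pr(.054,M+.01,.022),pr(.046,L,.025))
cv2.imwrite('pics/s4b.png',b)
E
```

```text
[330.34431926 331.06911171] [348.39705279 343.3640711 ] [341.77147967 312.81433931]
```

View pics/s4b.png

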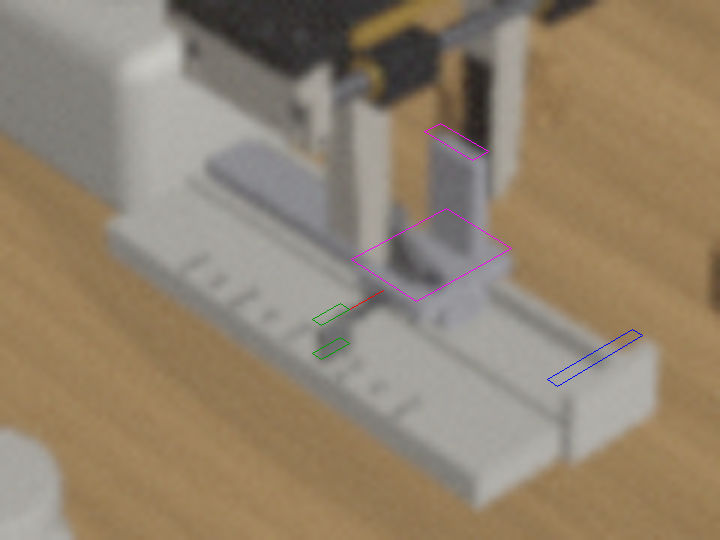

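Pointer tip at crop (345,322) lies about 2 mm short of the mark, whose body is at (332,337). I'll go 2 mm further and then squeeze, with the hand following.

```bash
python3 -m handwheel '[[1,0.007,0,0,0],[1,0.013,0,0,0],[1,0.013,0,0,0],[1,0.013,0,0,0],[1,0.013,0,0,0],[1,0.013,0,0,0],[1,0.013,0,0,0],[1,0.013,0,0,0]]' 6.5
python3 -m handwheel '[[-0.05,0,-0.009,0,0],[0.02,0,-0.019,0,0],[0.1,0,-0.032,0,0],[0.18,0,-0.044,0,0],[0.25,0,-0.055,0,0],[0.3,0,-0.061,0,0],[0.5,0,-0.061,0,0],[1,0,-0.061,0,0]]' 20
python3 -c "
from h import *;plan(.571,.0385,.060,92)"
```

```text
time: 14.35
eef_pos: [0.5667, 0.118, 0.0636]
ee_rot: [2.18, 2.262, 0.0]
contact_force: [-1.3, -2.2, 5.7]
finger_gap: 0.0514
grasp_force: 6.5
time: 15.02
eef_pos: [0.5572, 0.1179, 0.0644]
ee_rot: [2.18, 2.262, -0.001]
contact_force: [-1.3, -4.4, 9.5]
finger_gap: 0.0319
grasp_force: 20.0
t 15.0167 pos [0.5572 0.1179 0.0644] yaw 92.13 tilt [-0. -0. -1.] gap 0.0319 F [-1.3 -4.4  9.5] 20.009207725524902 -> [-0.533  0.072  0.029] turn 0.002
```

```bash
python3 -m handwheel '[[1,0.01,0,0,0],[1,0.02,0,0,0],[1,0.02,0,0,0],[1,0.02,0,0,0],[1,0.02,0,0,0],[1,0.02,0,0,0],[1,0.02,0,0,0],[1,0.02,0,0,0]]' 20
python3 - <<'E'
from h import *
plan(.571,.0385,.060,92)
im=np.mean([grab('scene')[0].astype(float) for _ in range(6)],0).astype(np.uint8)
plan(.571,.0385,.060,92)
cv2.imwrite('pics/s5.png',cv2.resize(im[275:310,300:360,::-1],None,fx=13,fy=13,interpolation=cv2.INTER_CUBIC))
E
```

```text
time: 15.68
eef_pos: [0.5571, 0.1211, 0.0644]
ee_rot: [-2.179, -2.262, 0.001]
contact_force: [-1.9, -3.4, 11.1]
finger_gap: 0.0323
grasp_force: 20.0
t 15.6833 pos [0.5571 0.1211 0.0644] yaw 92.14 tilt [-0. -0. -1.] gap 0.0323 F [-1.9 -3.4 11.1] 20.008876025676727 -> [-0.554  0.072  0.029] turn 0.002
t 15.9833 pos [0.5571 0.1211 0.0644] yaw 92.14 tilt [-0. -0. -1.] gap 0.0322 F [-1.7 -2.9 10.2] 20.008924305438995 -> [-0.554  0.072  0.029] turn 0.002
```

View pics/s5.png

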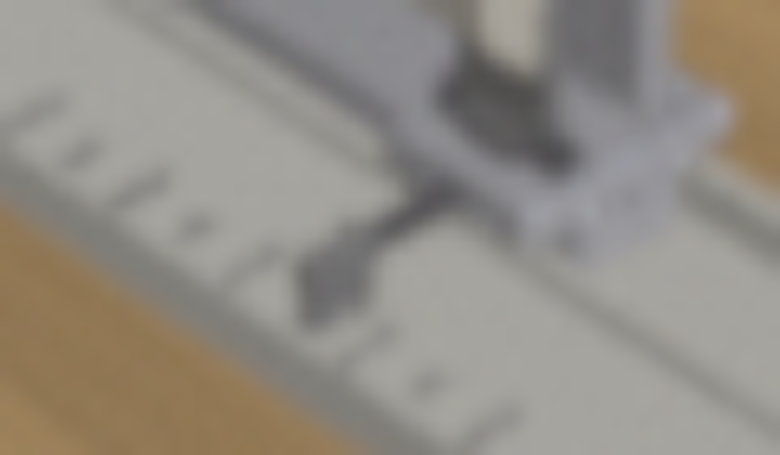

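The pointer line ends at (380,238), and extended it meets the middle of the mark body at (335,268), so the two are level within about 1 mm. The 32 mm gap shows the lever is fully closed.

```bash
python3 -c "from bench import arm;print(arm.hand_in())"
```

```text
the job is handed in; nothing more can be done
None
```

I dropped the spacer in the bin, drew the leg to the mark (pointer within about 1 mm by camera) with the lever open, then squeezed the lever closed at 20 N, and handed in still holding it; no verdict came back.

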